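# Reassemble four tee-head gas cocks

## Task

These four gas cocks have been stripped and cleaned. Put each tapered brass plug back into the iron body whose bore it fits, lowering it in without dropping or knocking it over, until it is fully home with its collar flat on the rim. Leave every cock open, with the tee head in line with the two pipe ends.

Things in the scene. Friction and masses are not known exactly. Their poses are not given: they have to be found in the camera images.
- plug_1: Smallest of 4 loose brass cock plugs, upright on its narrow end: taper 30 mm high, 19 mm across at the foot, 26 at the top; then a round collar 40 across, 5 thick; then the tee head, a flat bar 32 long, 10 thick, 26 high, to grip across its thickness. About 160 g. Origin: centre of the foot; z up; x along the tee head (and the slot through the taper), either way round.
- plug_2: Second smallest of 4 loose brass cock plugs, upright on its narrow end: taper 37 mm high, 24 mm across at the foot, 33 at the top; then a round collar 47 across, 5 thick; then the tee head, a flat bar 39 long, 11 thick, 26 high, to grip across its thickness. About 260 g. Origin: centre of the foot; z up; x along the tee head (and the slot through the taper), either way round.
- plug_3: Second largest of 4 loose brass cock plugs, upright on its narrow end: taper 45 mm high, 30 mm across at the foot, 41 at the top; then a round collar 55 across, 5 thick; then the tee head, a flat bar 47 long, 12 thick, 26 high, to grip across its thickness. About 420 g. Origin: centre of the foot; z up; x along the tee head (and the slot through the taper), either way round.
- plug_4: Largest of 4 loose brass cock plugs, upright on its narrow end: taper 54 mm high, 37 mm across at the foot, 50 at the top; then a round collar 64 across, 5 thick; then the tee head, a flat bar 56 long, 14 thick, 26 high, to grip across its thickness. About 650 g. Origin: centre of the foot; z up; x along the tee head (and the slot through the taper), either way round.
- cock_body_1: Smallest of 4 iron cock bodies, immovable: round barrel 46 mm across, 40 high, open on top, pipe ends on two sides (80 over the ends). Tapered bore 28.4 across at the rim, 30 deep; takes plug_1: its foot enters with 5 mm to spare all round, home it has 1 mm play and its origin is 10 mm above this one. Origin: centre of the underside; z up; x along the pipe.
- cock_body_2: Second smallest of 4 iron cock bodies, immovable: round barrel 53 mm across, 47 high, open on top, pipe ends on two sides (100 over the ends). Tapered bore 35.4 across at the rim, 37 deep; takes plug_2: its foot enters with 6 mm to spare all round, home it has 1 mm play and its origin is 10 mm above this one. Origin: centre of the underside; z up; x along the pipe.
- cock_body_3: Second largest of 4 iron cock bodies, immovable: round barrel 61 mm across, 55 high, open on top, pipe ends on two sides (122 over the ends). Tapered bore 43.4 across at the rim, 45 deep; takes plug_3: its foot enters with 7 mm to spare all round, home it has 1 mm play and its origin is 10 mm above this one. Origin: centre of the underside; z up; x along the pipe.
- cock_body_4: Largest of 4 iron cock bodies, immovable: round barrel 70 mm across, 64 high, open on top, pipe ends on two sides (148 over the ends). Tapered bore 52.4 across at the rim, 54 deep; takes plug_4: its foot enters with 8 mm to spare all round, home it has 1 mm play and its origin is 10 mm above this one. Origin: centre of the underside; z up; x along the pipe.
There are look-alikes about, which are no part of the job. Leave any orange look-alike of the plug_1 alone. What is shaped like the plug_2 but pink is not meant.

How it is judged:
By the outcome, as a careful person would: the job done as asked, in the order asked, and still so for the second after the job is handed in, with the robot touching nothing.
It also fails if it takes over 115 s, if anything falls off the work surface, if the arm or the gripper's body presses on something with over 40 N, if the wrist force passes 120 N, or if a joint passes its speed limit or range.

## Robot

A 6-joint arm with a two-finger parallel gripper is mounted at the origin on a cart in front of the work surface, level with it; the furniture and walls round the work are solid. World frame = base frame: x ahead of the robot, y to its left, z up, the work surface at z = 0. Lengths are in mm, angles in rad, forces in N, time in s.
With the tool pointing down it reaches from about 350 to 775 mm from the base axis. Payload 7.3 kg.
Tool frame: the origin (TCP) lies at the very end of the fingers, on their centre line; the grasp point (between the pads) lies 19 mm behind it; z points along the fingers, y is the line along which they close (so a half turn about z gives the same grasp; the last joint's range is limited). The gripper opens to 92 mm and grips with 3 to 60 N. Pads are 19 mm wide; open, the fingers measure 130 mm over their backs; the gripper's body (75 mm by 190 mm) begins 47 mm behind the grasp point.
Start: joints at [1.019, 0.342, 1.524, -0, 1.275, -0.146], TCP at [207.234, 482.389, 226.741] pointing down, gripper open.
Joint ranges: [-2.53, 2.53], [-0.77, 2.02], [0.04, 2.7], [-1, 4.14], [0.28, 2.66], [-3.11, 3.11]. Speed limits (rad/s): [2.57, 2.57, 3.14, 3.14, 3.14, 3.14].

## Interface

Orientations are given as [roll, pitch, yaw] about the fixed x, y, z axes, in that order (R = Rz(yaw) Ry(pitch) Rx(roll)).
In Python, from plant import * gives the robot as it stands.
- The arm moves only by the tool arm_command, never from a script. Its arguments are lists of equal length, an entry for each row: "gripper": the finger opening in mm, from 0 to 91.8; "dp": the shift along the tool's x, y, z in units of 25 mm (1.0 is 25 mm), a list of three; "twist": the turn about the tool's z in units of 5 degrees (1.0 is 5 degrees). A call has exactly 5 rows; each row shifts and turns the commanded pose from where the row before left it, along the tool's axes as they then stand; what a row does not reach is not made up. A row lasts 1/8 s, in which the tool goes at most 62.5 mm and 10.7 degrees, less where a joint would pass 70% of its speed; a pose out of reach is approached as far as the arm can. A call is refused whole if a number of a shift passes 1 or a number of a turn 1, either way. A call with a gripper value outside its range is refused whole. The fingers move at their own pace and stop on an object; the grip force is fixed at half the most. Time passes only in rows, so rows that do not move let the fingers close, or fill a call up. It gives the time, the measured TCP pose, the force, the opening and the grip force at its end, in the units of the state.
- get_obs(): the state, without advancing time (a new reading comes with each control period).
- capture(name): name is "scene" or "top" or "wrist"; returns the picture (420x560x3 uint8, red, green, blue); there is no depth.
- get_calibration(name): a dict with "mtx" (3x3 intrinsics, pixels), "dist_coeffs" ([k1, k2, p1, p2, k3] as OpenCV has them; the pictures are not rectified), "position" and "attitude" of the camera in the world; the wrist camera has in their place "mount" (4x4, takes a point from camera to tool coordinates, whose origin is the TCP and whose axes are the flange's). Camera axes: x right, y down, z forward; pixel columns grow to the right and rows downward; lengths in mm; the calibration is good to about 2 mm. A picture is of the moment at which its call begins: read the wrist's pose just before it. get_calibration takes no time and is no camera call.
- close_job(): hands the job in; it is judged then, once.
The state is a dict: "time": time; "joint_positions": joint angles; "dq": joint speeds; "tau": joint torques, N m; "tool_pos": TCP position; "tcp_rot": TCP orientation; "contact_force": force on the tool from outside, world axes, zero at the start; "moment": the same for the moment, N m; "grip_width": finger opening in mm; "finger_force": force on a finger pad.
Only numpy, scipy, OpenCV 4.12 (cv2) and the standard library are available. Lean on these libraries where they do the work, as an engineer would, in place of code of your own. Each camera call takes 0.05 s, during which the arm holds its last target. There are 200 camera calls.

## Working session

There is one attempt and no reset: what is moved stays moved. The work goes in short steps, Python scripts to look and compute and a tool call to move; the robot and the scene stay as the last step left them, time stands still between calls to the robot, and variables do not carry over. Pictures are saved under pics/ and viewed, at most 15 in all, crops included, and the job is handed in when it is done.

Besides the shell and the picture viewer there is one more tool, called after ">>>" as name(argument=value, ...), one argument or row to a line, values as JSON. arm_command: Moves the arm, as the interface text tells. Its arguments: {"type":"object","properties":{"gripper":{"type":"array"},"dp":{"type":"array"},"twist":{"type":"array"}},"required":["gripper","dp","twist"]}

```bash
mkdir -p pics; python3 - <<'E'
from plant import *
import cv2,numpy as np
np.set_printoptions(precision=3,suppress=True)
for n in ["scene","top"]:
    im=capture(n); cv2.imwrite(f"pics/{n}0.png",im[:,:,::-1])
    print(n,get_calibration(n))
print(get_calibration("wrist")); print(get_obs())
E
```

```text
scene {'mtx': array([[397.87 ,   0.   , 277.373],
       [  0.   , 397.87 , 207.25 ],
       [  0.   ,   0.   ,   1.   ]]), 'dist_coeffs': array([-0.024,  0.   ,  0.   ,  0.   ,  0.   ]), 'position': array([ -63.022, -352.615,  669.022]), 'attitude': array([-2.302,  0.002, -0.99 ])}
top {'mtx': array([[394.945,   0.   , 277.891],
       [  0.   , 394.945, 207.897],
       [  0.   ,   0.   ,   1.   ]]), 'dist_coeffs': array([0.021, 0.   , 0.   , 0.   , 0.   ]), 'position': array([ 473.414,   53.274, 1021.79 ]), 'attitude': array([-3.112, -0.001, -1.585])}
{'mtx': array([[340.099,   0.   , 283.078],
       [  0.   , 340.099, 203.504],
       [  0.   ,   0.   ,   1.   ]]), 'dist_coeffs': array([-0.077,  0.   ,  0.   ,  0.   ,  0.   ]), 'mount': array([[  -0.001,   -0.967,   -0.254,   70.171],
       [   1.   ,   -0.001,   -0.001,    0.008],
       [   0.   ,   -0.254,    0.967, -156.223],
       [   0.   ,    0.   ,    0.   ,    1.   ]])}
{'time': 0.1, 'joint_positions': array([ 1.019,  0.343,  1.525, -0.   ,  1.275, -0.146]), 'dq': array([ 0.002, -0.001, -0.002, -0.   , -0.002, -0.   ]), 'tau': array([  0.001, -43.2  , -24.469,   0.072,   0.053,  -0.   ]), 'tool_pos': array([207.043, 482.063, 226.128]), 'tcp_rot': array([-3.14 , -0.   ,  2.736]), 'contact_force': array([-0.488,  0.041,  0.322]), 'moment': array([ 0.015, -0.056, -0.027]), 'finger_force': 0.0, 'grip_width': 91.62162480707372}
```

View pics/top0.png

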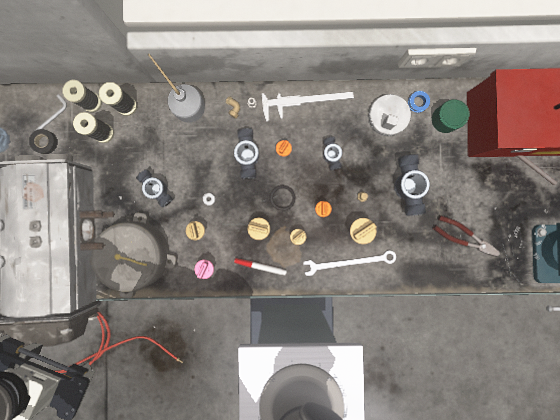

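View pics/scene0.png

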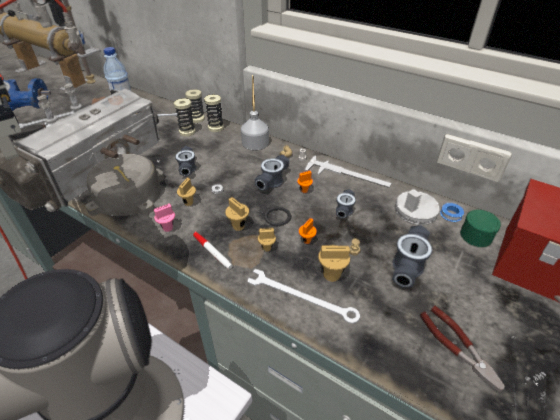

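```bash
cat > h.py <<'E'
from plant import *
import cv2,numpy as np
from scipy.spatial.transform import Rotation as R
np.set_printoptions(precision=2,suppress=True)
def cam(name,obs=None):
    c=get_calibration(name); K=np.array(c["mtx"]);D=np.array(c["dist_coeffs"])
    if name=="wrist":
        M=np.array(c["mount"]); A=R.from_euler('xyz',obs["tcp_rot"]).as_matrix()
        return K,D,A@M[:3,:3],A@M[:3,3]+obs["tool_pos"]
    return K,D,R.from_euler('xyz',c["attitude"]).as_matrix(),np.array(c["position"])
def ray(C,uv,z):
    K,D,A,p=C
    n=cv2.undistortPoints(np.array(uv,float).reshape(-1,1,2),K,D)[:,0]
    d=np.c_[n,np.ones(len(n))]@A.T
    return p+d*((z-p[2])/d[:,2:])
def brass(im):
    h=cv2.cvtColor(im,cv2.COLOR_RGB2HSV); return cv2.inRange(h,(14,70,90),(28,255,255))
def blobs(m,amin):
    n,l,s,c=cv2.connectedComponentsWithStats(m)
    return [(c[i],s[i],l==i) for i in range(1,n) if s[i][4]>=amin]
E
python3 - <<'E'
from h import *
im=cv2.imread("pics/top0.png")[:,:,::-1].copy()
C=cam("top")
for c,s,m in blobs(brass(im),60):
    print(c,s, ray(C,c,60)[0][:2], "dia~",2*np.sqrt(s[4]/np.pi)*(1022-50)/395)
for uv in [(152,188),(246,153),(333,153),(415,184)]: print(uv,ray(C,uv,50)[0][:2])
cv2.imwrite("pics/crop1.png",cv2.resize(im[125:285,130:440],None,fx=2.58,fy=2.58,interpolation=cv2.INTER_CUBIC)[:,:,::-1])
E
```

```text
[164.81  75.69] [148  54  31  41 104] [830.28 324.62] dia~ 28.31658645459518
[233.15 106.81] [226  97  14  21 158] [751.57 158.3 ] dia~ 34.902197530220754
[283.77 149.01] [277 141  14  15  88] [646.    35.78] dia~ 26.047471090663255
[547.69 152.31] [532 151  28   3  61] [ 627.29 -603.48] dia~ 21.686483998563382
[362.13 196.29] [358 192  10  10  76] [ 527.4  -153.36] dia~ 24.206445661284498
[322.85 209.18] [316 202  15  15 130] [497.4  -57.15] dia~ 31.65890610161229
[258.3  228.27] [247 217  23  23 415] [453.24 100.66] dia~ 56.5650632358296
[362.84 230.59] [350 218  27  26 565] [ 443.93 -153.31] dia~ 66.00068645249938
[194.79 230.19] [186 221  19  20 290] [450.9  254.96] dia~ 47.28498194741069
[297.48 236.21] [290 229  17  16 202] [432.58   5.69] dia~ 39.46389194628447
[128.4  259.56] [115 254  32  12  94] [382.43 415.59] dia~ 26.920812015094334
(152, 188) [555.92 361.16]
(246, 153) [639.24 129.06]
(333, 153) [636.07 -85.83]
(415, 184) [ 556.29 -285.89]
```

View pics/crop1.png

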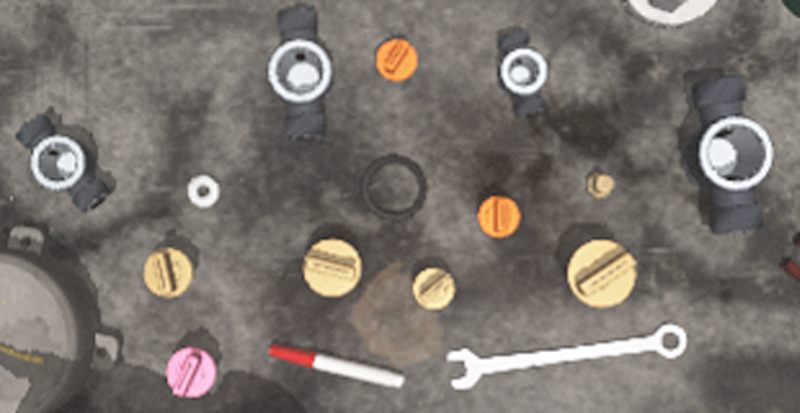

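plug_1–4 are the brass plugs at top-view (297,236), (195,230), (258,228), (363,231), with collars of 39/47/57/66 mm. Bodies 1–4 are at (333,153), (152,188), (246,153), (415,184). The orange ones at (283,149) and (323,209) and the pink one at (204,269) are look-alikes, so I leave them.

>>> arm_command(
  gripper=[60,60,60,60,60],
  dp=[
    [-0.9,-0.14,0],
    [-0.9,-0.14,0],
    [-0.9,-0.14,0],
    [-0.9,-0.14,0],
    [-0.9,-0.14,0],
  ],
  twist=[0,0,0,0,0],
)

```text
time: 0.72
tool_pos: [304.1, 421.3, 226.3]
tcp_rot: [-3.141, -0.0, 2.736]
contact_force: [0.4, -0.1, -0.2]
grip_width: 60.3
finger_force: 0.0
```

>>> arm_command(
  gripper=[60,60,60,60,60],
  dp=[
    [-0.9,-0.14,0],
    [-0.9,-0.14,0],
    [-0.9,-0.14,0],
    [-0.9,-0.14,0],
    [-0.9,-0.14,0],
  ],
  twist=[0,0,0,0,0],
)

```text
time: 1.35
tool_pos: [400.5, 360.8, 226.3]
tcp_rot: [-3.141, -0.001, 2.736]
contact_force: [0.0, 0.7, 0.2]
grip_width: 60.3
finger_force: 0.0
```

>>> arm_command(
  gripper=[60,60,60,60,60],
  dp=[
    [-0.9,-0.14,0],
    [-0.9,-0.14,0],
    [-0.9,-0.14,0],
    [-0.9,-0.14,0],
    [-0.9,-0.14,0],
  ],
  twist=[0,0,0,0,0],
)

```text
time: 1.98
tool_pos: [497.9, 300.1, 226.7]
tcp_rot: [3.142, -0.0, 2.736]
contact_force: [0.2, -0.1, -0.3]
grip_width: 60.2
finger_force: 0.0
```

```bash
cat >> h.py <<'E'
def look(fn):
    o=get_obs(); im=capture("wrist"); cv2.imwrite(fn,im[:,:,::-1]); C=cam("wrist",o); np.savez(fn[:-3]+"npz",t=o["tool_pos"],r=o["tcp_rot"]); return o,im,C
E
python3 - <<'E'
from h import *
o,im,C=look("pics/w1.png"); print(o["tool_pos"],o["tcp_rot"])
for c,s,m in blobs(brass(im),300): print(c,s,ray(C,c,45)[0])
E
```

```text
[497.85 300.12 226.7 ] [ 3.14 -0.    2.74]
[223.13 159.85] [ 204  133   47   46 1103] [449.77 255.54  45.  ]
[ 92.54 215.81] [  57  193   70   43 1975] [446.91 100.98  45.  ]
[ 27.01 227.01] [  5 213  43  34 798] [427.75  23.18  45.  ]
[154.93 281.32] [146 252  24  59 743] [540.5  126.47  45.  ]
[410.9  280.88] [397 252  25  59 727] [652.55 387.79  45.  ]
[395.24 326.19] [ 195  317  346   16 2388] [701.24 353.8   45.  ]
```

View pics/w1.png

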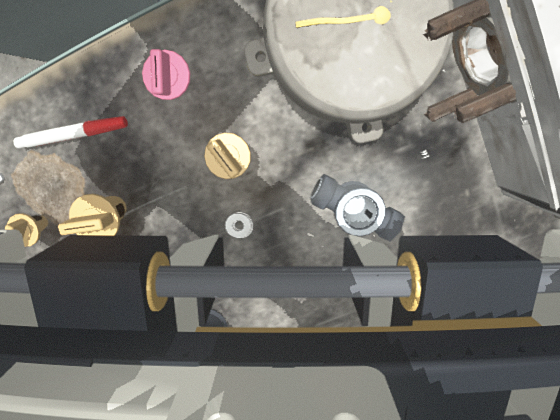

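```bash
python3 - <<'E'
import cv2,numpy as np
im=cv2.imread("pics/w1.png")
a=cv2.resize(im[120:195,190:265],(400,400),interpolation=cv2.INTER_CUBIC)
b=cv2.resize(im[165:245,305:410],(525,400),interpolation=cv2.INTER_CUBIC)
cv2.imwrite("pics/w1c.png",cv2.resize(np.hstack([a,b]),None,fx=.86,fy=.86))
E
```

```text
(no output)
```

View pics/w1c.png

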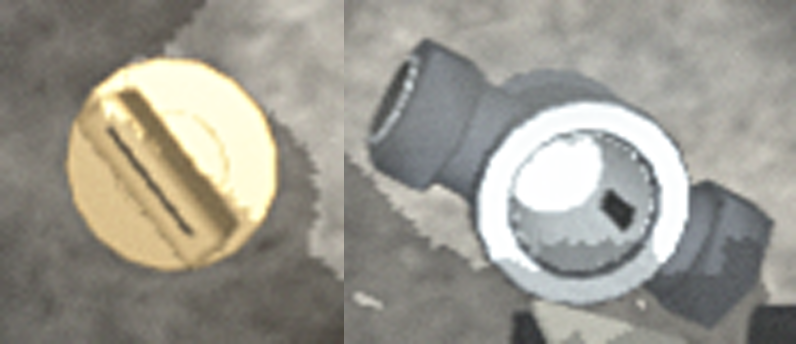

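```bash
cat >> h.py <<'E'
ZT={1:61,2:68,3:76,4:85}; RIM={1:40,2:47,3:55,4:64}; BD={1:46,2:53,3:61,4:70}; COL={1:35,2:42,3:50,4:59}; CD={1:40,2:47,3:55,4:64}
def load(fn):
    d=np.load(fn[:-3]+"npz"); o=dict(tool_pos=d["t"],tcp_rot=d["r"]); return cv2.imread(fn)[:,:,::-1].copy(),cam("wrist",o)
def plug(im,C,k,xy):
    """xy rough; returns groove centre, collar centre, yaw deg"""
    bl=min(blobs(brass(im),200),key=lambda b:np.hypot(*(ray(C,b[0],COL[k])[0][:2]-xy)))
    m=(bl[2]*255).astype(np.uint8); cs=cv2.findContours(m,0,2)[0]; c=max(cs,key=cv2.contourArea)
    hull=cv2.convexHull(c); f=np.zeros_like(m); cv2.drawContours(f,[hull],0,255,-1); f=cv2.erode(f,np.ones((7,7)))
    v=im.max(2).astype(float); g=(f>0)&(v<np.median(v[f>0])*0.62)
    g=max(blobs(g.astype(np.uint8),5),key=lambda b:b[1][4])[2]
    ys,xs=np.nonzero(g); P=ray(C,np.c_[xs,ys],ZT[k])[:,:2]
    w,V=np.linalg.eigh(np.cov(P.T)); d=V[:,1]; t=(P-P.mean(0))@d
    cc,r=cv2.minEnclosingCircle(ray(C,hull[:,0].astype(float),COL[k])[:,:2].astype(np.float32))
    print("plug",k,"groove",P.mean(0)," mid",P.mean(0)+d*(t.max()+t.min())/2,"len",np.ptp(t),"thick",2*np.sqrt(3*w[0]),"yaw",np.degrees(np.arctan2(d[1],d[0]))%180,"collar",np.array(cc),2*r)
def body(im,C,k,uv):
    v=im.astype(int); m=(v.min(2)>150).astype(np.uint8)
    g=min(blobs(m,150),key=lambda b:np.hypot(*(b[0]-uv)))[2].astype(np.uint8)
    h=cv2.convexHull(max(cv2.findContours(g,0,2)[0],key=cv2.contourArea))
    Q=ray(C,h[:,0].astype(float),RIM[k])[:,:2].astype(np.float32)
    e=cv2.fitEllipse(Q); c=np.array(e[0])
    ys,xs=np.nonzero((v[:,:,2]-v[:,:,0]>6)&(v.max(2)<150)); P=ray(C,np.c_[xs,ys],RIM[k]*.45)[:,:2]-c
    r=np.hypot(*P.T); P=P[(r>BD[k]/2+5)&(r<BD[k]*1.2)]
    a=np.arctan2(P[:,1],P[:,0]); yaw=np.degrees(np.angle(np.exp(2j*a).mean()))/2
    print("body",k,"rim",c,"axes",e[1],"yaw",yaw%180,"n",len(P),"conc",abs(np.exp(2j*a).mean()))
E
python3 - <<'E'
from h import *
im,C=load("pics/w1.png")
plug(im,C,2,(450,255)); plug(im,C,3,(450,101)); body(im,C,2,(360,212))
uv=np.array([[395,100],[739,275]])-[344,0]; P=ray(C,uv/4.3+[305,165],21)[:,:2]; d=P[1]-P[0]; print(P,np.degrees(np.arctan2(d[1],d[0]))%180,np.hypot(*d))
it=cv2.imread("pics/top0.png")[:,:,::-1].copy(); T=cam("top")
for k,uv in zip((2,3,1,4),[(152,188),(246,153),(333,153),(415,184)]): body(it,T,k,uv)
for k,uv in zip((2,3,1,4),[(450,255),(453,101),(433,6),(444,-153)]): plug(it,T,k,uv)
E
```

```text
plug 2 groove [446.97 267.41]  mid [446.39 267.28] len 33.944673240164214 thick 2.8504972114565916 yaw 12.710570915308608 collar [447.73 260.35] 46.84275817871094
plug 3 groove [446.07 148.55]  mid [445.39 148.45] len 21.521363710977816 thick 8.422863481187344 yaw 8.38652302217264 collar [448.49 101.32] 84.34473419189453
body 2 rim [542.46 367.49] axes (90.62841033935547, 140.1615447998047) yaw 37.98127259565318 n 761 conc 0.5763412311534407
[[519.36 330.69]
 [598.96 396.69]] 39.665648061187625 103.40002236393205
body 2 rim [557.08 362.61] axes (50.148284912109375, 50.69675064086914) yaw 42.05001569407751 n 82 conc 0.9313038140483021
body 3 rim [640.89 129.47] axes (58.773433685302734, 58.88547897338867) yaw 3.025804274343845 n 97 conc 0.9371905163702802
body 1 rim [639.71 -86.62] axes (43.70122146606445, 44.525970458984375) yaw 12.501799677492624 n 22 conc 0.9129708460463252
body 4 rim [ 555.42 -280.95] axes (67.68064880371094, 68.47274780273438) yaw 6.76881346563448 n 324 conc 0.8930114299276763
plug 2 groove [452.6  251.19]  mid [452.53 251.18] len 26.90303326114947 thick 4.195870398860668 yaw 12.744225514918924 collar [450.24 258.45] 47.9771614074707Traceback (most recent call last):
  File "<stdin>", line 7, in <module>
  File "h.py", line 32, in plug
    g=max(blobs(g.astype(np.uint8),5),key=lambda b:b[1][4])[2]
      ~~~^^^^^^^^^^^^^^^^^^^^^^^^^^^^^^^^^^^^^^^^^^^^^^^^^^
ValueError: max() iterable argument is empty
```

>>> arm_command(
  gripper=[45,45,45,45,45],
  dp=[
    [0.24,-0.45,0],
    [0.24,-0.45,0],
    [0.24,-0.45,0],
    [0.24,-0.45,0],
    [0.24,-0.45,0],
  ],
  twist=[0,0,0,0,0],
)

```text
time: 2.65
tool_pos: [446.1, 260.6, 226.9]
tcp_rot: [3.141, 0.0, 2.736]
contact_force: [0.5, 0.2, -0.3]
grip_width: 44.6
finger_force: 0.0
```

>>> arm_command(
  gripper=[45,45,45,45,45],
  dp=[
    [0,0,0.4],
    [0,0,0.4],
    [0,0,0.4],
    [0,0,0.4],
    [0,0,0.4],
  ],
  twist=[-0.9,-0.9,-0.9,-0.9,-0.9],
)

```text
time: 3.28
tool_pos: [446.5, 260.9, 176.6]
tcp_rot: [3.141, 0.0, 3.131]
contact_force: [-0.3, -0.4, -0.0]
grip_width: 45.1
finger_force: 0.0
```

>>> arm_command(
  gripper=[45,45,45,45,45],
  dp=[
    [0,0,0.4],
    [0,0,0.4],
    [0,0,0.4],
    [0,0,0],
    [0,0,0],
  ],
  twist=[-0.9,-0.9,-0.9,0,0],
)

```text
time: 3.9
tool_pos: [446.9, 261.1, 147.2]
tcp_rot: [3.141, 0.001, -2.92]
contact_force: [0.5, 0.7, 0.1]
grip_width: 45.1
finger_force: 0.0
```

```bash
python3 - <<'E'
from h import *
im,C=load("pics/w1.png"); print(ray(C,(360.6,212),47)[0])
o,im,C=look("pics/w2.png"); print(o["tool_pos"],np.degrees(o["tcp_rot"]))
plug(im,C,2,(449,260)); 
c=ray(C,(0,0),0)
E
```

```text
[555.16 363.78  47.  ]
[446.86 261.1  147.2 ] [ 179.99    0.04 -167.33]
plug 2 groove [447.56 259.38]  mid [447.68 259.4 ] len 26.36430131294596 thick 0.0006630985200999874 yaw 12.420662286821852 collar [449.9  259.67] 51.43840408325195
```

View pics/w2.png

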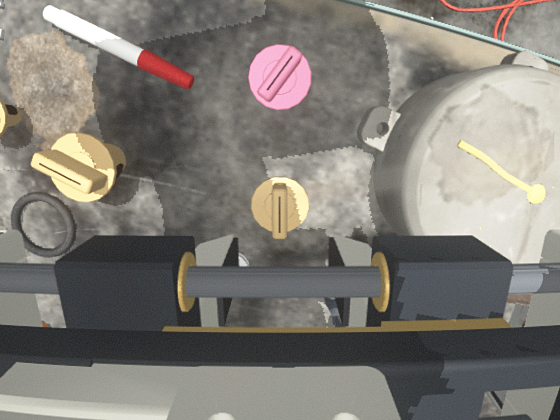

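>>> arm_command(
  gripper=[45,45,45,45,45],
  dp=[
    [0,-0.07,0.81],
    [0,0,0.81],
    [0,0,0.81],
    [0,0,0.81],
    [0,0,0.81],
  ],
  twist=[0,0,0,0,0],
)

```text
time: 4.58
tool_pos: [447.6, 259.6, 45.4]
tcp_rot: [3.141, 0.001, -2.92]
contact_force: [-0.2, 0.0, 0.3]
grip_width: 45.2
finger_force: 0.0
```

>>> arm_command(
  gripper=[45,5,5,5,5],
  dp=[
    [0,0,0],
    [0,0,0],
    [0,0,0],
    [0,0,0],
    [0,0,0],
  ],
  twist=[0,0,0,0,0],
)

```text
time: 5.2
tool_pos: [447.4, 259.4, 45.8]
tcp_rot: [3.142, 0.001, -2.919]
contact_force: [0.6, -1.3, 0.4]
grip_width: 10.9
finger_force: 30.0
```

>>> arm_command(
  gripper=[5,5,5,5,5],
  dp=[
    [0,0,-0.3],
    [0,0,-0.8],
    [0,0,-0.8],
    [0,0,-0.8],
    [0,0,-0.7],
  ],
  twist=[0,0,0,0,0],
)

```text
time: 5.82
tool_pos: [447.1, 259.3, 131.4]
tcp_rot: [3.141, 0.0, -2.919]
contact_force: [0.5, -0.9, -1.7]
grip_width: 10.7
finger_force: 30.0
```

>>> arm_command(
  gripper=[5,5,5,5,5],
  dp=[
    [-0.86,0.52,0],
    [-0.86,0.52,0],
    [-0.86,0.52,0],
    [-0.86,0.52,0],
    [-0.86,0.52,0],
  ],
  twist=[0,0,0,0,0],
)

```text
time: 6.45
tool_pos: [538.0, 346.9, 130.5]
tcp_rot: [-3.141, -0.001, -2.919]
contact_force: [-0.2, -0.9, -2.5]
grip_width: 10.9
finger_force: 30.0
```

>>> arm_command(
  gripper=[5,5,5,5,5],
  dp=[
    [-0.86,0.52,0],
    [0,0,0],
    [0,0,0],
    [0,0,0],
    [0,0,0],
  ],
  twist=[0,-0.92,-0.92,-0.92,-0.92],
)

```text
time: 7.08
tool_pos: [555.4, 363.8, 130.3]
tcp_rot: [3.141, -0.001, -2.595]
contact_force: [0.4, -0.2, -1.9]
grip_width: 11.0
finger_force: 30.0
```

>>> arm_command(
  gripper=[5,5,5,5,5],
  dp=[
    [0,0,0],
    [0,0,0],
    [0,0,0],
    [0,0,0],
    [0,0,0],
  ],
  twist=[-0.92,-0.92,0,0,0],
)

```text
time: 7.7
tool_pos: [555.7, 363.9, 130.5]
tcp_rot: [3.141, -0.0, -2.438]
contact_force: [-0.0, 0.5, -2.0]
grip_width: 10.9
finger_force: 30.0
```

```bash
python3 - <<'E'
from h import *
o,im,C=look("pics/w3.png"); print(o["tool_pos"],np.degrees(o["tcp_rot"]))
cv2.imwrite("pics/w3c.png",cv2.resize(im[120:260,180:380],None,fx=3,fy=3,interpolation=cv2.INTER_CUBIC)[:,:,::-1])
E
```

```text
[555.74 363.88 130.46] [ 179.99   -0.01 -139.7 ]
```

View pics/w3c.png

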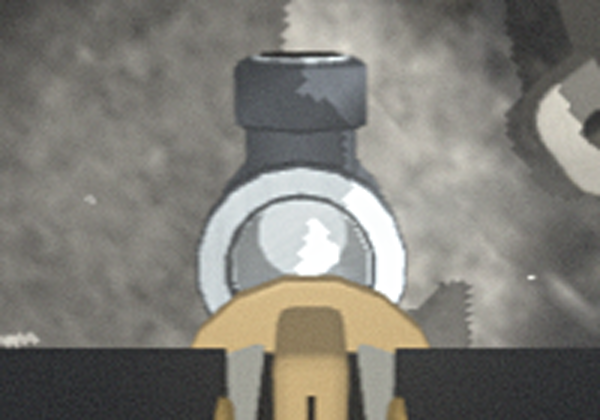

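>>> arm_command(
  gripper=[5,5,5,5,5],
  dp=[
    [0.04,-0.07,0.1],
    [0,0,0.6],
    [0,0,0.6],
    [0,0,0.6],
    [0,0,0.5],
  ],
  twist=[0,0,0,0,0],
)

```text
time: 8.38
tool_pos: [555.8, 361.8, 68.8]
tcp_rot: [3.141, -0.001, -2.437]
contact_force: [0.4, -0.5, -2.5]
grip_width: 11.0
finger_force: 30.0
```

>>> arm_command(
  gripper=[5,5,5,5,5],
  dp=[
    [0,0,0.15],
    [0,0,0.15],
    [0,0,0.12],
    [0,0,0.12],
    [0,0,0],
  ],
  twist=[0,0,0,0,0],
)

```text
time: 9.0
tool_pos: [556.0, 361.7, 56.9]
tcp_rot: [-3.142, -0.001, -2.437]
contact_force: [-1.7, -1.9, -1.6]
grip_width: 10.5
finger_force: 30.0
```

>>> arm_command(
  gripper=[5,5,5,5,5],
  dp=[
    [0,0,0.03],
    [0,0,0.03],
    [0,0,0],
    [0,0,0],
    [0,0,0],
  ],
  twist=[0,0,0,0,0],
)

```text
time: 9.62
tool_pos: [556.0, 361.6, 55.9]
tcp_rot: [-3.141, -0.001, -2.437]
contact_force: [-3.6, -3.5, 2.7]
grip_width: 11.0
finger_force: 30.0
```

>>> arm_command(
  gripper=[45,45,45,45,45],
  dp=[
    [0,0,0],
    [0,0,0],
    [0,0,0],
    [0,0,-0.5],
    [0,0,-1],
  ],
  twist=[0,0,0,0,0],
)

```text
time: 10.25
tool_pos: [555.8, 361.8, 93.1]
tcp_rot: [3.141, -0.002, -2.437]
contact_force: [0.8, 0.6, 1.1]
grip_width: 44.7
finger_force: 0.0
```

>>> arm_command(
  gripper=[45,45,45,45,45],
  dp=[
    [0,0,-1],
    [0,0,-1],
    [0,0,-1],
    [0,0,-0.5],
    [0,0,0],
  ],
  twist=[0,0,0,0,0],
)

```text
time: 10.88
tool_pos: [556.6, 362.2, 181.7]
tcp_rot: [-3.141, 0.002, -2.437]
contact_force: [1.4, -0.4, -0.2]
grip_width: 45.1
finger_force: 0.0
```

```bash
python3 - <<'E'
from h import *
o,im,C=look("pics/w4.png"); print(o["tool_pos"],np.degrees(o["tcp_rot"]))
plug(im,C,2,(556,362))
E
```

```text
[556.57 362.17 181.65] [-179.97    0.13 -139.65]
plug 2 groove [557.4  365.08]  mid [557.49 365.15] len 27.19105433755604 thick 1.2147069791021306e-05 yaw 40.27776196481432 collar [559.06 366.01] 52.347023010253906
```

>>> arm_command(
  gripper=[60,60,60,60,60],
  dp=[
    [1,-0.52,0],
    [1,-0.52,0],
    [1,-0.52,0],
    [1,-0.52,0],
    [1,-0.52,0],
  ],
  twist=[0,0,0,0,0],
)

```text
time: 11.55
tool_pos: [502.0, 230.5, 179.2]
tcp_rot: [3.141, -0.002, -2.437]
contact_force: [0.7, 0.5, 0.1]
grip_width: 59.7
finger_force: 0.0
```

>>> arm_command(
  gripper=[60,60,60,60,60],
  dp=[
    [1,-0.52,0],
    [1,-0.52,0],
    [1,-0.52,0],
    [1,-0.52,0],
    [0,0,0],
  ],
  twist=[0,0,0,0,0],
)

```text
time: 12.18
tool_pos: [459.4, 126.0, 179.6]
tcp_rot: [3.14, -0.002, -2.44]
contact_force: [0.2, 0.7, 0.6]
grip_width: 60.0
finger_force: 0.0
```

```bash
python3 - <<'E'
from h import *
o,im,C=look("pics/w5.png"); print(o["tool_pos"],np.degrees(o["tcp_rot"]))
for k,xy in ((3,(450,101)),(1,(430,6))): plug(im,C,k,xy)
a=cv2.imread("pics/w4.png")[120:260,180:380]
cv2.imwrite("pics/w5c.png",np.vstack([cv2.resize(im[0:250],(560,250))[:,:,::-1],cv2.resize(a,(560,350))[:,:560]])[:600])
E
```

```text
[459.45 125.99 179.64] [ 179.93   -0.11 -139.78]
plug 3 groove [442.65 100.58]  mid [442.69 100.72] len 40.887135272438115 thick 1.5944361147388577 yaw 74.98043511162099 collar [450.37 101.66] 56.13401794433594
plug 1 groove [427.02  14.16]  mid [429.39  11.8 ] len 29.360136876101087 thick 5.501745849890495 yaw 135.25980159732728 collar [429.71   3.24] 44.0734748840332
```

View pics/w5c.png

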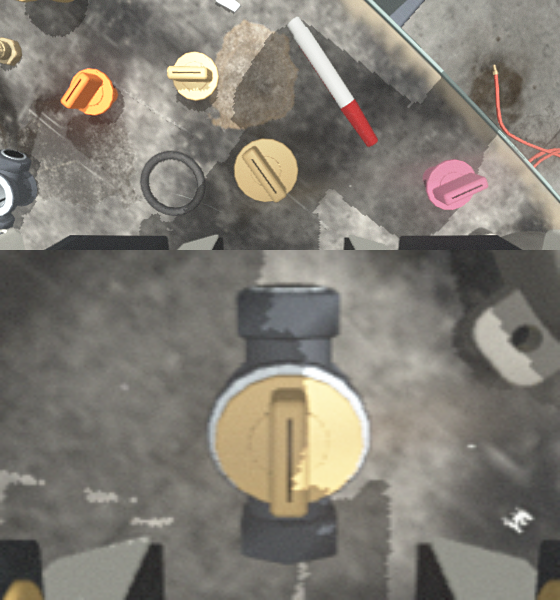

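>>> arm_command(
  gripper=[50,50,50,50,50],
  dp=[
    [0.9,-0.51,0],
    [0,0,0.2],
    [0,0,0.2],
    [0,0,0.2],
    [0,0,0.2],
  ],
  twist=[0,-1,-1,-1,-1],
)

```text
time: 12.85
tool_pos: [451.9, 103.8, 159.8]
tcp_rot: [3.141, 0.0, -2.085]
contact_force: [-0.0, 0.0, -0.9]
grip_width: 50.3
finger_force: 0.0
```

>>> arm_command(
  gripper=[50,50,50,50,50],
  dp=[
    [0,0,0.2],
    [0,0,0.2],
    [0,0,0],
    [0,0,0],
    [0,0,0],
  ],
  twist=[-1,-1,-1,0,0],
)

```text
time: 13.48
tool_pos: [451.7, 103.3, 150.3]
tcp_rot: [3.141, 0.0, -1.828]
contact_force: [-0.7, -0.3, 0.6]
grip_width: 49.9
finger_force: 0.0
```

```bash
python3 - <<'E'
from h import *
o,im,C=look("pics/w6.png"); print(o["tool_pos"],np.degrees(o["tcp_rot"]))
plug(im,C,3,(450,101))
E
```

```text
[451.74 103.32 150.27] [ 179.99    0.01 -104.72]
plug 3 groove [450.47 100.72]  mid [450.52 100.89] len 31.474815759403114 thick 0.0004912153410724174 yaw 75.12356784555209 collar [451.36 102.98] 59.9002799987793
```

>>> arm_command(
  gripper=[50,50,50,50,50],
  dp=[
    [0.08,0.03,0.77],
    [0,0,0.77],
    [0,0,0.77],
    [0,0,0.77],
    [0,0,0.77],
  ],
  twist=[0,0,0,0,0],
)

```text
time: 14.15
tool_pos: [450.6, 101.2, 53.7]
tcp_rot: [-3.141, 0.0, -1.828]
contact_force: [0.4, 0.2, -0.3]
grip_width: 49.8
finger_force: 0.0
```

>>> arm_command(
  gripper=[50,5,5,5,5],
  dp=[
    [0,0,0],
    [0,0,0],
    [0,0,0],
    [0,0,0],
    [0,0,0],
  ],
  twist=[0,0,0,0,0],
)

```text
time: 14.78
tool_pos: [450.6, 101.1, 54.6]
tcp_rot: [-3.141, 0.0, -1.827]
contact_force: [1.0, 0.0, 0.9]
grip_width: 14.8
finger_force: 0.7
```

>>> arm_command(
  gripper=[5,5,5,5,5],
  dp=[
    [0,0,-0.3],
    [0,0,-0.7],
    [0,0,-0.8],
    [0,0,-0.8],
    [0,0,-0.6],
  ],
  twist=[0,0,0,0,0],
)

```text
time: 15.4
tool_pos: [449.9, 101.1, 134.9]
tcp_rot: [3.141, -0.0, -1.826]
contact_force: [0.5, -0.2, -5.6]
grip_width: 11.7
finger_force: 30.0
```

>>> arm_command(
  gripper=[5,5,5,5,5],
  dp=[
    [0,0,0],
    [0,0,0],
    [0,0,0],
    [0,0,0],
    [0,0,0],
  ],
  twist=[0.96,0.96,0.96,0.96,0.96],
)

```text
time: 16.02
tool_pos: [449.6, 101.0, 134.0]
tcp_rot: [3.14, -0.001, -2.248]
contact_force: [-0.1, -1.1, -4.9]
grip_width: 11.6
finger_force: 30.0
```

>>> arm_command(
  gripper=[5,5,5,5,5],
  dp=[
    [0,0,0],
    [0,0,0],
    [0,0,0],
    [0,0,0],
    [0,0,0],
  ],
  twist=[0.96,0.96,0.96,0.96,0.96],
)

```text
time: 16.65
tool_pos: [449.6, 101.0, 134.0]
tcp_rot: [3.141, -0.001, -2.667]
contact_force: [-0.8, 0.4, -4.1]
grip_width: 11.8
finger_force: 30.0
```

>>> arm_command(
  gripper=[5,5,5,5,5],
  dp=[
    [0,0,0],
    [0,0,0],
    [0,0,0],
    [0,0,0],
    [0,0,0],
  ],
  twist=[0.96,0.96,0.96,0.96,0.96],
)

```text
time: 17.27
tool_pos: [449.6, 101.0, 134.0]
tcp_rot: [3.142, -0.002, -3.086]
contact_force: [-0.6, -0.1, -4.9]
grip_width: 11.9
finger_force: 30.0
```

>>> arm_command(
  gripper=[5,5,5,5,5],
  dp=[
    [-0.96,0.09,0],
    [-0.96,0.09,0],
    [-0.96,0.09,0],
    [-0.96,0.09,0],
    [-0.96,0.09,0],
  ],
  twist=[0,0,0,0,0],
)

```text
time: 17.9
tool_pos: [569.4, 119.4, 133.7]
tcp_rot: [3.142, -0.002, -3.083]
contact_force: [0.8, 0.6, -5.5]
grip_width: 11.7
finger_force: 30.0
```

>>> arm_command(
  gripper=[5,5,5,5,5],
  dp=[
    [-0.96,0.09,0],
    [-0.96,0.09,0],
    [-0.96,0.09,0],
    [0,0,0],
    [0,0,0],
  ],
  twist=[0,0,0,0,0],
)

```text
time: 18.52
tool_pos: [639.8, 130.2, 133.4]
tcp_rot: [3.142, -0.003, -3.083]
contact_force: [0.3, -1.1, -5.4]
grip_width: 11.9
finger_force: 30.0
```

```bash
python3 - <<'E'
from h import *
o,im,C=look("pics/w7.png"); print(o["tool_pos"],np.degrees(o["tcp_rot"]))
cv2.imwrite("pics/w7c.png",cv2.resize(im[110:250,180:380],None,fx=4,fy=4,interpolation=cv2.INTER_CUBIC)[:,:,::-1])
E
```

```text
[639.8  130.18 133.39] [ 180.     -0.16 -176.65]
```

View pics/w7c.png

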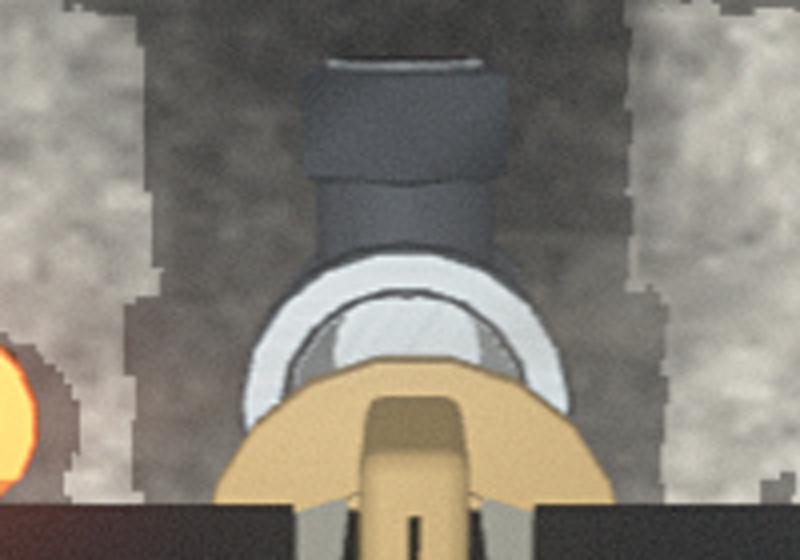

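>>> arm_command(
  gripper=[5,5,5,5,5],
  dp=[
    [0.03,-0.05,0.1],
    [0,0,0.4],
    [0,0,0.5],
    [0,0,0.5],
    [0,0,0.4],
  ],
  twist=[0,0,0,0,0],
)

```text
time: 19.2
tool_pos: [639.9, 128.9, 85.3]
tcp_rot: [3.142, -0.001, -3.083]
contact_force: [-0.5, 0.3, -5.6]
grip_width: 11.8
finger_force: 30.0
```

>>> arm_command(
  gripper=[5,5,5,5,5],
  dp=[
    [0,0,0.1],
    [0,0,0.08],
    [0,0,0.04],
    [0,0,0],
    [0,0,0],
  ],
  twist=[0,0,0,0,0],
)

```text
time: 19.82
tool_pos: [640.5, 129.0, 81.5]
tcp_rot: [3.142, 0.001, -3.083]
contact_force: [-0.5, -0.5, -6.2]
grip_width: 11.8
finger_force: 30.0
```

>>> arm_command(
  gripper=[5,5,5,5,5],
  dp=[
    [0,0,0.05],
    [0,0,0.05],
    [0,0,0.05],
    [0,0,0.03],
    [0,0,0],
  ],
  twist=[0,0,0,0,0],
)

```text
time: 20.45
tool_pos: [640.3, 129.0, 76.6]
tcp_rot: [3.142, -0.0, -3.083]
contact_force: [-0.1, -1.1, -4.9]
grip_width: 11.8
finger_force: 30.0
```

```bash
python3 - <<'E'
from h import *
o=get_obs(); print(o["tool_pos"],o["contact_force"])
E
```

```text
[640.26 128.99  76.63] [-0.1  -1.06 -4.94]
```

>>> arm_command(
  gripper=[5,5,5,5,5],
  dp=[
    [0,0,0.05],
    [0,0,0.05],
    [0,0,0.03],
    [0,0,0],
    [0,0,0],
  ],
  twist=[0,0,0,0,0],
)

```text
time: 21.08
tool_pos: [640.3, 129.0, 73.5]
tcp_rot: [3.142, 0.0, -3.083]
contact_force: [0.6, 0.1, -4.6]
grip_width: 11.9
finger_force: 30.0
```

>>> arm_command(
  gripper=[5,5,5,5,5],
  dp=[
    [0,0,0.05],
    [0,0,0.03],
    [0,0,0.03],
    [0,0,0],
    [0,0,0],
  ],
  twist=[0,0,0,0,0],
)

```text
time: 21.7
tool_pos: [640.3, 129.0, 70.7]
tcp_rot: [3.142, 0.0, -3.083]
contact_force: [0.3, 0.3, -5.4]
grip_width: 11.8
finger_force: 30.0
```

>>> arm_command(
  gripper=[5,5,5,5,5],
  dp=[
    [0,0,0.04],
    [0,0,0.04],
    [0,0,0.04],
    [0,0,0],
    [0,0,0],
  ],
  twist=[0,0,0,0,0],
)

```text
time: 22.32
tool_pos: [640.3, 129.0, 67.7]
tcp_rot: [3.141, 0.0, -3.083]
contact_force: [-0.7, 0.8, -4.8]
grip_width: 11.6
finger_force: 30.0
```

>>> arm_command(
  gripper=[5,5,5,5,5],
  dp=[
    [0,0,0.04],
    [0,0,0.04],
    [0,0,0.03],
    [0,0,0],
    [0,0,0],
  ],
  twist=[0,0,0,0,0],
)

```text
time: 22.95
tool_pos: [640.4, 129.0, 65.2]
tcp_rot: [3.142, 0.0, -3.083]
contact_force: [-0.8, 1.0, -2.4]
grip_width: 11.8
finger_force: 30.0
```

>>> arm_command(
  gripper=[5,5,5,5,5],
  dp=[
    [0,0,0.04],
    [0,0,0.02],
    [0,0,0],
    [0,0,0],
    [0,0,0],
  ],
  twist=[0,0,0,0,0],
)

```text
time: 23.58
tool_pos: [640.6, 129.0, 65.2]
tcp_rot: [-3.142, 0.001, -3.083]
contact_force: [-4.3, -0.9, 6.9]
grip_width: 11.6
finger_force: 30.0
```

>>> arm_command(
  gripper=[50,50,50,50,50],
  dp=[
    [0,0,0],
    [0,0,0],
    [0,0,0],
    [0,0,-0.4],
    [0,0,-0.8],
  ],
  twist=[0,0,0,0,0],
)

```text
time: 24.2
tool_pos: [639.9, 128.9, 93.5]
tcp_rot: [3.142, -0.002, -3.083]
contact_force: [0.2, 0.4, 0.4]
grip_width: 49.6
finger_force: 0.0
```

>>> arm_command(
  gripper=[50,50,50,50,50],
  dp=[
    [0,0,-1],
    [0,0,-1],
    [0,0,-1],
    [0,0,-0.4],
    [0,0,0],
  ],
  twist=[0,0,0,0,0],
)

```text
time: 24.82
tool_pos: [640.5, 129.0, 179.1]
tcp_rot: [3.141, 0.001, -3.083]
contact_force: [-0.1, 1.0, -2.1]
grip_width: 49.7
finger_force: 0.0
```

```bash
python3 - <<'E'
from h import *
o,im,C=look("pics/w8.png"); print(o["tool_pos"],np.degrees(o["tcp_rot"]))
cv2.imwrite("pics/w8c.png",cv2.resize(im[70:270,150:410],None,fx=3,fy=3,interpolation=cv2.INTER_CUBIC)[:,:,::-1])
E
```

```text
[640.52 129.01 179.1 ] [ 179.99    0.08 -176.65]
```

View pics/w8c.png

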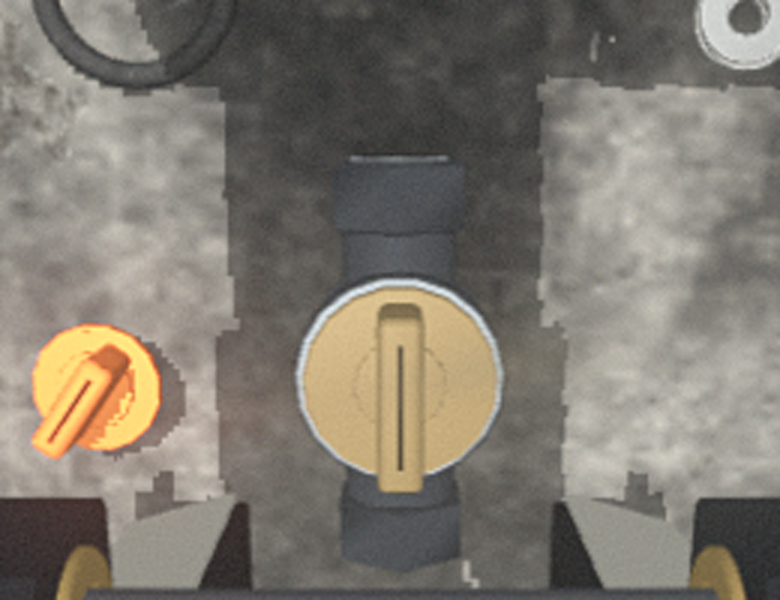

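>>> arm_command(
  gripper=[45,45,45,45,45],
  dp=[
    [0.96,-0.5,0],
    [0.96,-0.5,0],
    [0.96,-0.5,0],
    [0.96,-0.5,0],
    [0.96,-0.5,0],
  ],
  twist=[0,0,0,0,0],
)

```text
time: 25.5
tool_pos: [522.7, 59.2, 177.2]
tcp_rot: [3.141, -0.002, -3.083]
contact_force: [0.4, 0.1, 0.5]
grip_width: 45.1
finger_force: 0.0
```

>>> arm_command(
  gripper=[45,45,45,45,45],
  dp=[
    [0.96,-0.5,0],
    [0.96,-0.5,0],
    [0.96,-0.5,0],
    [0.96,-0.5,0],
    [0,0,0.2],
  ],
  twist=[0,0,0,0,1],
)

```text
time: 26.12
tool_pos: [429.4, 3.5, 172.7]
tcp_rot: [3.141, -0.002, 3.11]
contact_force: [-0.7, -0.3, -0.4]
grip_width: 45.4
finger_force: 0.0
```

>>> arm_command(
  gripper=[45,45,45,45,45],
  dp=[
    [0,0,0.3],
    [0,0,0.3],
    [0,0,0.3],
    [0,0,0.2],
    [0,0,0],
  ],
  twist=[1,1,1,1,1],
)

```text
time: 26.75
tool_pos: [430.2, 4.2, 144.6]
tcp_rot: [-3.141, -0.003, 2.673]
contact_force: [-0.1, 0.5, 0.1]
grip_width: 45.1
finger_force: 0.0
```

>>> arm_command(
  gripper=[45,45,45,45,45],
  dp=[
    [0,0,0],
    [0,0,0],
    [0,0,0],
    [0,0,0],
    [0,0,0],
  ],
  twist=[1,1,1,1,0],
)

```text
time: 27.38
tool_pos: [430.6, 4.1, 145.1]
tcp_rot: [-3.141, -0.002, 2.328]
contact_force: [0.6, -0.4, -0.0]
grip_width: 45.1
finger_force: 0.0
```

```bash
python3 - <<'E'
from h import *
o,im,C=look("pics/w9.png"); print(o["tool_pos"],np.degrees(o["tcp_rot"]))
plug(im,C,1,(430,4))
cv2.imwrite("pics/w9c.png",cv2.resize(im[120:260,180:380],None,fx=3,fy=3,interpolation=cv2.INTER_CUBIC)[:,:,::-1])
E
```

```text
[430.6    4.13 145.15] [-179.94   -0.09  133.39]
plug 1 groove [428.64   4.06]  mid [428.46   4.29] len 20.735194196548967 thick 0.9075307883096282 yaw 128.33216952800683 collar [429.75   3.05] 44.487857818603516
```

View pics/w9c.png

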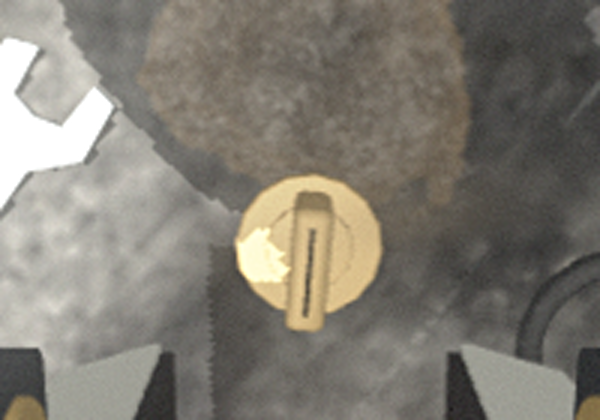

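>>> arm_command(
  gripper=[40,40,40,40,40],
  dp=[
    [0.06,-0.03,0.85],
    [0,0,0.85],
    [0,0,0.85],
    [0,0,0.85],
    [0,0,0.85],
  ],
  twist=[1,0,0,0,0],
)

```text
time: 28.05
tool_pos: [429.4, 4.6, 38.8]
tcp_rot: [-3.141, -0.0, 2.242]
contact_force: [-0.1, -0.5, -0.0]
grip_width: 40.1
finger_force: 0.0
```

>>> arm_command(
  gripper=[40,5,5,5,5],
  dp=[
    [0,0,0],
    [0,0,0],
    [0,0,0],
    [0,0,0],
    [0,0,0],
  ],
  twist=[0,0,0,0,0],
)

```text
time: 28.68
tool_pos: [430.0, 4.6, 40.2]
tcp_rot: [3.141, 0.001, 2.24]
contact_force: [-0.6, -0.0, 3.3]
grip_width: 9.7
finger_force: 30.0
```

>>> arm_command(
  gripper=[5,5,5,5,5],
  dp=[
    [0,0,0],
    [0,0,-0.6],
    [0,0,-0.9],
    [0,0,-0.9],
    [0,0,-0.9],
  ],
  twist=[0,0,0,0,0],
)

```text
time: 29.3
tool_pos: [429.2, 4.7, 122.6]
tcp_rot: [-3.141, -0.001, 2.24]
contact_force: [-0.1, 0.2, -1.9]
grip_width: 9.8
finger_force: 30.0
```

>>> arm_command(
  gripper=[5,5,5,5,5],
  dp=[
    [0,0,0],
    [0,0,0],
    [0,0,0],
    [0,0,0],
    [0,0,0],
  ],
  twist=[-0.99,-0.99,-0.99,-0.99,-0.99],
)

```text
time: 29.92
tool_pos: [429.3, 4.7, 121.9]
tcp_rot: [-3.141, -0.001, 2.675]
contact_force: [0.4, 0.2, -0.7]
grip_width: 9.8
finger_force: 30.0
```

>>> arm_command(
  gripper=[5,5,5,5,5],
  dp=[
    [0,0,0],
    [0,0,0],
    [0,0,0],
    [0,0,0],
    [0,0,0],
  ],
  twist=[-0.99,-0.99,-0.99,-0.99,-0.99],
)

```text
time: 30.55
tool_pos: [429.3, 4.7, 121.9]
tcp_rot: [3.141, -0.001, 3.107]
contact_force: [0.7, -0.3, -2.3]
grip_width: 9.7
finger_force: 30.0
```

>>> arm_command(
  gripper=[5,5,5,5,5],
  dp=[
    [0,0,0],
    [0,0,0],
    [0,0,0],
    [0,0,0],
    [-0.92,-0.68,0],
  ],
  twist=[-0.99,-0.99,-0.99,0,0],
)

```text
time: 31.18
tool_pos: [454.6, -6.4, 122.0]
tcp_rot: [3.141, -0.002, -2.921]
contact_force: [0.1, -0.4, -2.3]
grip_width: 10.0
finger_force: 30.0
```

>>> arm_command(
  gripper=[5,5,5,5,5],
  dp=[
    [-0.92,-0.68,0],
    [-0.92,-0.68,0],
    [-0.92,-0.68,0],
    [-0.92,-0.68,0],
    [-0.92,-0.68,0],
  ],
  twist=[0,0,0,0,0],
)

```text
time: 31.8
tool_pos: [587.3, -64.9, 121.8]
tcp_rot: [3.141, -0.001, -2.922]
contact_force: [-0.3, -0.8, -1.3]
grip_width: 9.6
finger_force: 30.0
```

>>> arm_command(
  gripper=[5,5,5,5,5],
  dp=[
    [-0.92,-0.68,0],
    [-0.92,-0.68,0],
    [0,0,0],
    [0,0,0],
    [0,0,0],
  ],
  twist=[0,0,0,0,0],
)

```text
time: 32.42
tool_pos: [638.3, -87.1, 122.2]
tcp_rot: [3.141, -0.001, -2.92]
contact_force: [-0.3, -0.0, -1.7]
grip_width: 9.7
finger_force: 30.0
```

```bash
python3 - <<'E'
from h import *
o,im,C=look("pics/w10.png"); print(o["tool_pos"],np.degrees(o["tcp_rot"]))
cv2.imwrite("pics/w10c.png",cv2.resize(im[110:250,180:380],None,fx=4,fy=4,interpolation=cv2.INTER_CUBIC)[:,:,::-1])
E
```

```text
[638.27 -87.13 122.17] [ 179.97   -0.04 -167.31]
```

View pics/w10c.png

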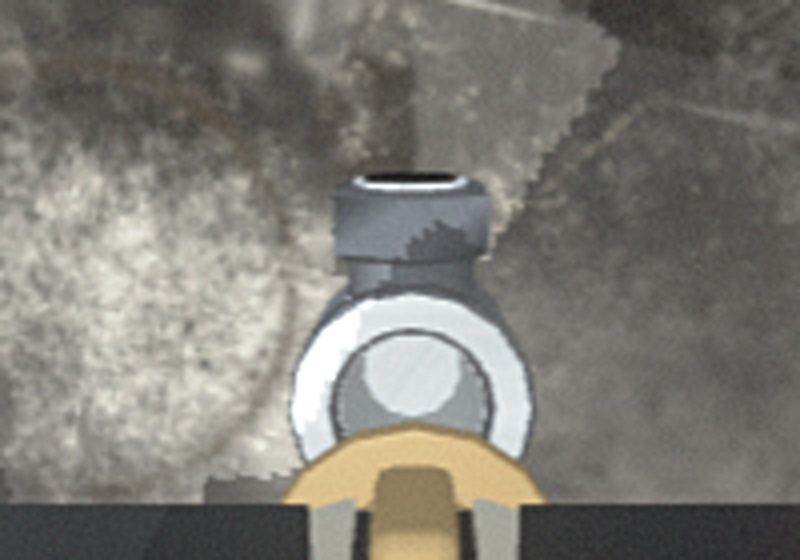

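>>> arm_command(
  gripper=[5,5,5,5,5],
  dp=[
    [-0.01,0,0.4],
    [0,0,0.6],
    [0,0,0.6],
    [0,0,0.6],
    [0,0,0.4],
  ],
  twist=[0,0,0,0,0],
)

```text
time: 33.1
tool_pos: [638.8, -87.4, 55.6]
tcp_rot: [3.141, -0.001, -2.92]
contact_force: [0.2, -0.2, -1.5]
grip_width: 9.7
finger_force: 30.0
```

>>> arm_command(
  gripper=[5,5,5,5,5],
  dp=[
    [0,0,0.1],
    [0,0,0.08],
    [0,0,0.04],
    [0,0,0],
    [0,0,0],
  ],
  twist=[0,0,0,0,0],
)

```text
time: 33.72
tool_pos: [639.5, -87.6, 52.0]
tcp_rot: [-3.141, 0.001, -2.92]
contact_force: [0.3, -0.8, -1.6]
grip_width: 9.8
finger_force: 30.0
```

>>> arm_command(
  gripper=[5,5,5,5,5],
  dp=[
    [0,0,0.04],
    [0,0,0.03],
    [0,0,0.02],
    [0,0,0],
    [0,0,0],
  ],
  twist=[0,0,0,0,0],
)

```text
time: 34.35
tool_pos: [639.4, -87.6, 50.2]
tcp_rot: [-3.141, 0.001, -2.92]
contact_force: [-2.0, 0.8, 5.0]
grip_width: 10.0
finger_force: 30.0
```

>>> arm_command(
  gripper=[50,50,50,50,50],
  dp=[
    [0,0,0],
    [0,0,0],
    [0,0,0],
    [0,0,-0.5],
    [0,0,-1],
  ],
  twist=[0,0,0,0,0],
)

```text
time: 34.98
tool_pos: [638.8, -87.4, 87.0]
tcp_rot: [3.141, -0.002, -2.92]
contact_force: [0.6, -0.1, 1.2]
grip_width: 49.3
finger_force: 0.0
```

>>> arm_command(
  gripper=[50,50,50,50,50],
  dp=[
    [0,0,-1],
    [0,0,-1],
    [0,0,-1],
    [0,0,-0.5],
    [0,0,0],
  ],
  twist=[0,0,0,0,0],
)

```text
time: 35.6
tool_pos: [639.7, -87.6, 175.5]
tcp_rot: [-3.141, 0.002, -2.92]
contact_force: [-0.3, -0.8, -1.2]
grip_width: 49.8
finger_force: 0.0
```

```bash
python3 - <<'E'
from h import *
o,im,C=look("pics/w11.png"); print(o["tool_pos"],np.degrees(o["tcp_rot"]))
plug(im,C,1,(639,-87))
E
```

```text
[639.72 -87.64 175.55] [-179.95    0.11 -167.3 ]
plug 1 groove [641.4 -86.3]  mid [641.47 -86.28] len 22.15887151185593 thick 8.17572819446635e-06 yaw 12.626972413455405 collar [642.5  -85.27] 44.240440368652344
```

>>> arm_command(
  gripper=[55,55,55,55,55],
  dp=[
    [0.91,-0.09,0],
    [0.91,-0.09,0],
    [0.91,-0.09,0],
    [0.91,-0.09,0],
    [0.91,-0.09,0],
  ],
  twist=[0,0,0,0,0],
)

```text
time: 36.28
tool_pos: [529.4, -123.5, 173.1]
tcp_rot: [3.14, -0.002, -2.92]
contact_force: [-0.5, -0.1, 0.3]
grip_width: 55.1
finger_force: 0.0
```

>>> arm_command(
  gripper=[55,55,55,55,55],
  dp=[
    [0.91,-0.09,0],
    [0.91,-0.09,0],
    [0.91,-0.09,0],
    [0.91,-0.09,0],
    [0,0,0],
  ],
  twist=[0,0,0,0,1],
)

```text
time: 36.9
tool_pos: [442.2, -152.3, 173.4]
tcp_rot: [3.14, -0.002, -3.01]
contact_force: [0.3, -0.8, 0.8]
grip_width: 55.1
finger_force: 0.0
```

>>> arm_command(
  gripper=[55,55,55,55,55],
  dp=[
    [0,0,0],
    [0,0,0],
    [0,0,0],
    [0,0,0],
    [0,0,0],
  ],
  twist=[1,1,1,1,1],
)

```text
time: 37.52
tool_pos: [443.4, -152.0, 173.3]
tcp_rot: [3.141, -0.002, 2.837]
contact_force: [1.0, -0.4, 0.1]
grip_width: 55.0
finger_force: 0.0
```

>>> arm_command(
  gripper=[55,55,55,55,55],
  dp=[
    [0,0,0],
    [0,0,0],
    [0,0,0],
    [0,0,0],
    [0,0,0],
  ],
  twist=[1,1,1,1,1],
)

```text
time: 38.15
tool_pos: [443.4, -152.0, 173.3]
tcp_rot: [-3.141, -0.002, 2.4]
contact_force: [-0.4, -0.2, 0.6]
grip_width: 55.1
finger_force: 0.0
```

>>> arm_command(
  gripper=[55,55,55,55,55],
  dp=[
    [0,0,0],
    [0,0,0],
    [0,0,0],
    [0,0,0],
    [0,0,0],
  ],
  twist=[1,1,1,0,0],
)

```text
time: 38.78
tool_pos: [443.7, -152.2, 173.9]
tcp_rot: [-3.141, -0.001, 2.143]
contact_force: [0.9, 0.1, -0.6]
grip_width: 54.9
finger_force: 0.0
```

```bash
python3 - <<'E'
from h import *
o,im,C=look("pics/w12.png"); print(o["tool_pos"],np.degrees(o["tcp_rot"]))
plug(im,C,4,(444,-153))
a=cv2.imread("pics/w11.png")
f=lambda a:cv2.resize(a[100:260,180:380],(400,320),interpolation=cv2.INTER_CUBIC)
cv2.imwrite("pics/w12c.png",np.hstack([f(im[:,:,::-1]),f(a)]))
E
```

```text
[ 443.75 -152.16  173.93] [-179.98   -0.06  122.79]
plug 4 groove [ 445.88 -160.26]  mid [ 445.62 -159.86] len 22.150783325773464 thick 1.3132481524081194 yaw 122.96780324687954 collar [ 444.37 -153.91] 70.26302337646484
```

View pics/w12c.png

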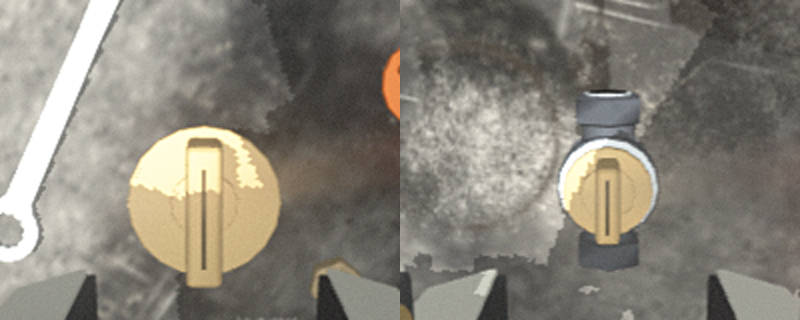

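>>> arm_command(
  gripper=[45,45,45,45,45],
  dp=[
    [0.07,-0.03,0.88],
    [0,0,0.88],
    [0,0,0.88],
    [0,0,0.88],
    [0,0,0.88],
  ],
  twist=[0,0,0,0,0],
)

```text
time: 39.45
tool_pos: [442.4, -151.2, 63.7]
tcp_rot: [3.141, 0.0, 2.143]
contact_force: [0.3, 0.5, -0.5]
grip_width: 45.1
finger_force: 0.0
```

>>> arm_command(
  gripper=[45,5,5,5,5],
  dp=[
    [0,0,0],
    [0,0,0],
    [0,0,0],
    [0,0,0],
    [0,0,0],
  ],
  twist=[0,0,0,0,0],
)

```text
time: 40.08
tool_pos: [442.3, -151.5, 64.9]
tcp_rot: [-3.141, 0.001, 2.142]
contact_force: [-1.9, -1.8, 2.3]
grip_width: 13.8
finger_force: 30.0
```

>>> arm_command(
  gripper=[5,5,5,5,5],
  dp=[
    [0,0,0],
    [0,0,-0.4],
    [0,0,-0.8],
    [0,0,-0.9],
    [0,0,-0.9],
  ],
  twist=[0,0,0,0,0],
)

```text
time: 40.7
tool_pos: [441.7, -150.6, 139.6]
tcp_rot: [-3.141, -0.002, 2.141]
contact_force: [-0.5, 0.3, -7.7]
grip_width: 13.8
finger_force: 30.0
```

```bash
python3 - <<'E'
from h import *
S=cam("scene"); T=cam("top")
print("scene base corner",ray(S,(497,268),0), "scene top corner at z", [ (z,ray(S,(521,185),z)[0][:2]) for z in (80,120,160,200)])
print("top corner", [(z,ray(T,(467,155),z)[0][:2]) for z in (0,80,120,160,200)])
E
```

```text
scene base corner [[ 654.65 -447.84    0.  ]] scene top corner at z [(80, array([ 868.59, -433.63])), (120, array([ 805.32, -428.13])), (160, array([ 742.06, -422.63])), (200, array([ 678.79, -417.13]))]
top corner [(0, array([ 633.59, -438.82])), (80, array([ 621.05, -400.3 ])), (120, array([ 614.78, -381.03])), (160, array([ 608.51, -361.77])), (200, array([ 602.24, -342.5 ]))]
```

>>> arm_command(
  gripper=[5,5,5,5,5],
  dp=[
    [0,0,-0.2],
    [0,0,-0.2],
    [0,0,0],
    [0,0,0],
    [0,0,0],
  ],
  twist=[-0.98,-0.98,-0.98,-0.98,-0.98],
)

```text
time: 41.32
tool_pos: [441.7, -150.5, 148.9]
tcp_rot: [3.141, -0.002, 2.572]
contact_force: [-0.3, 1.2, -8.4]
grip_width: 13.8
finger_force: 30.0
```

>>> arm_command(
  gripper=[5,5,5,5,5],
  dp=[
    [0,0,0],
    [0,0,0],
    [0,0,0],
    [0,0,0],
    [0,0,0],
  ],
  twist=[-0.98,-0.98,-0.98,-0.98,-0.98],
)

```text
time: 41.95
tool_pos: [441.7, -150.6, 148.9]
tcp_rot: [3.14, -0.002, 3.0]
contact_force: [-0.5, -0.4, -7.5]
grip_width: 13.4
finger_force: 30.0
```

>>> arm_command(
  gripper=[5,5,5,5,5],
  dp=[
    [0,0,0],
    [0,0,0],
    [0,0,0],
    [0,0,0],
    [0,0,0],
  ],
  twist=[-0.98,-0.98,-0.98,0,0],
)

```text
time: 42.58
tool_pos: [442.1, -151.0, 149.2]
tcp_rot: [3.141, -0.001, -3.032]
contact_force: [0.0, -0.5, -7.3]
grip_width: 14.0
finger_force: 30.0
```

>>> arm_command(
  gripper=[5,5,5,5,5],
  dp=[
    [-0.65,-0.94,0],
    [-0.65,-0.94,0],
    [-0.65,-0.94,0],
    [-0.65,-0.94,0],
    [-0.65,-0.94,0],
  ],
  twist=[0,0,0,0,0],
)

```text
time: 43.2
tool_pos: [536.6, -259.4, 148.9]
tcp_rot: [3.141, -0.001, -3.031]
contact_force: [0.4, -0.2, -6.7]
grip_width: 13.6
finger_force: 30.0
```

>>> arm_command(
  gripper=[5,5,5,5,5],
  dp=[
    [-0.65,-0.94,0],
    [0,0,0],
    [0,0,0],
    [0,0,0],
    [0,0,0],
  ],
  twist=[0,0,0,0,0],
)

```text
time: 43.82
tool_pos: [554.8, -280.0, 149.6]
tcp_rot: [3.141, -0.0, -3.03]
contact_force: [1.2, 0.4, -7.5]
grip_width: 13.8
finger_force: 30.0
```

```bash
python3 - <<'E'
from h import *
o,im,C=look("pics/w13.png"); print(o["tool_pos"],np.degrees(o["tcp_rot"]))
cv2.imwrite("pics/w13c.png",cv2.resize(im[110:250,180:380],None,fx=4,fy=4,interpolation=cv2.INTER_CUBIC)[:,:,::-1])
E
```

```text
[ 554.85 -280.03  149.64] [ 179.99   -0.   -173.59]
```

View pics/w13c.png

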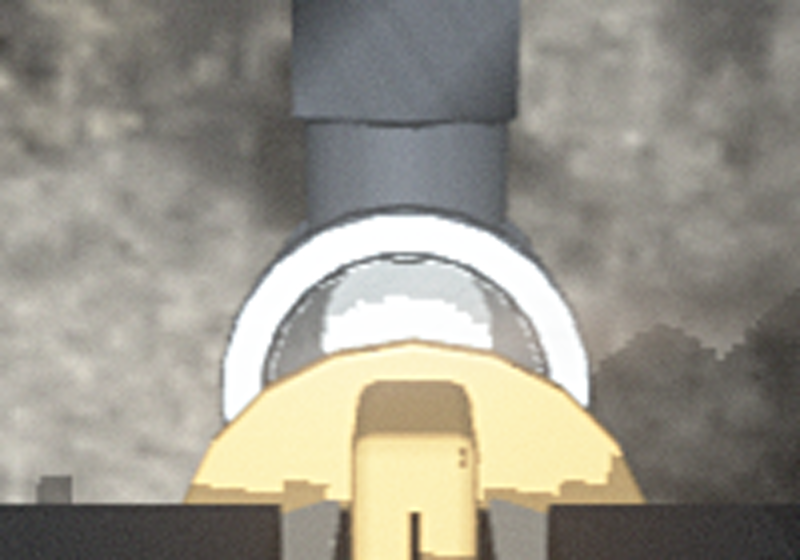

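>>> arm_command(
  gripper=[5,5,5,5,5],
  dp=[
    [0.08,-0.05,0.3],
    [0,0,0.6],
    [0,0,0.7],
    [0,0,0.7],
    [0,0,0.4],
  ],
  twist=[0,0,0,0,0],
)

```text
time: 44.5
tool_pos: [552.5, -281.5, 80.0]
tcp_rot: [3.14, -0.002, -3.03]
contact_force: [1.1, -0.1, -7.7]
grip_width: 13.9
finger_force: 30.0
```

>>> arm_command(
  gripper=[5,5,5,5,5],
  dp=[
    [0,0,0.1],
    [0,0,0.05],
    [0,0,0.02],
    [0,0,0],
    [0,0,0],
  ],
  twist=[0,0,0,0,0],
)

```text
time: 45.12
tool_pos: [553.3, -282.0, 78.0]
tcp_rot: [-3.141, 0.001, -3.03]
contact_force: [0.0, 0.9, -8.1]
grip_width: 13.9
finger_force: 30.0
```

>>> arm_command(
  gripper=[5,5,5,5,5],
  dp=[
    [0,0,0.05],
    [0,0,0.04],
    [0,0,0.02],
    [0,0,0],
    [0,0,0],
  ],
  twist=[0,0,0,0,0],
)

```text
time: 45.75
tool_pos: [553.2, -282.0, 75.0]
tcp_rot: [3.142, 0.0, -3.03]
contact_force: [-0.8, -0.2, -6.0]
grip_width: 13.9
finger_force: 30.0
```

>>> arm_command(
  gripper=[5,5,5,5,5],
  dp=[
    [0,0,0.04],
    [0,0,0.02],
    [0,0,0],
    [0,0,0],
    [0,0,0],
  ],
  twist=[0,0,0,0,0],
)

```text
time: 46.38
tool_pos: [553.3, -282.1, 75.0]
tcp_rot: [-3.141, 0.001, -3.03]
contact_force: [-3.5, 1.3, 5.4]
grip_width: 13.6
finger_force: 30.0
```

Stopped on contact at the expected home height; release, rise and check.

>>> arm_command(
  gripper=[50,50,50,50,50],
  dp=[
    [0,0,0],
    [0,0,0],
    [0,0,0],
    [0,0,-0.5],
    [0,0,-1],
  ],
  twist=[0,0,0,0,0],
)

```text
time: 47.0
tool_pos: [552.8, -281.7, 111.1]
tcp_rot: [3.14, -0.001, -3.03]
contact_force: [-0.2, -0.4, -0.2]
grip_width: 49.5
finger_force: 0.0
```

>>> arm_command(
  gripper=[50,50,50,50,50],
  dp=[
    [0,0,-1],
    [0,0,-1],
    [0,0,-1],
    [0,0,-0.5],
    [0,0,0],
  ],
  twist=[0,0,0,0,0],
)

```text
time: 47.62
tool_pos: [553.6, -282.2, 199.5]
tcp_rot: [-3.14, 0.002, -3.03]
contact_force: [0.8, -0.1, 0.4]
grip_width: 49.9
finger_force: 0.0
```

```bash
python3 - <<'E'
from h import *
o,im,C=look("pics/w14.png"); print(o["tool_pos"],np.degrees(o["tcp_rot"]))
plug(im,C,4,(553,-282))
s=capture("scene")
a=cv2.resize(im[60:260,150:410],(390,300))[:,:,::-1]; b=cv2.resize(s[120:300,150:450],(780,468))[:,:,::-1]
# left: wrist; right: scene
b=cv2.resize(s[130:290,160:440],None,fx=1.46,fy=1.87)[:,:,::-1][:300,:409]
cv2.imwrite("pics/w14c.png",np.hstack([a,cv2.resize(b,(409,300))]))
E
```

```text
[ 553.56 -282.2   199.49] [-179.93    0.1  -173.6 ]
plug 4 groove [ 570.67 -279.61]  mid [ 570.68 -279.61] len 8.767958118994876 thick 1.3949707546797327e-06 yaw 6.3254666981032415 collar [ 560.55 -279.52] 67.13285064697266
```

View pics/w14c.png

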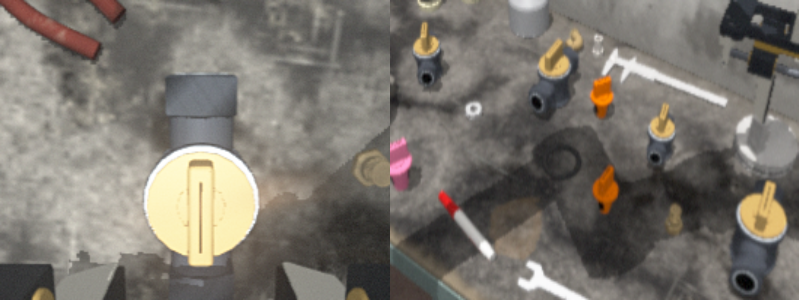

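All four plugs sit flat on their rims with the tees in line with the pipes, and the look-alikes are still where they were.

```bash
python3 -c "
from plant import *
print(close_job())"
```

```text
the job is handed in; nothing more can be done
None
```

All four plugs are home in their matching bodies with every cock open, and the job is handed in at about 48 s of the 115 s allowed; I have had no verdict back.

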